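# Close a flow cell on its dowels and hold it shut

## Task

Pick up the long cover of the flow cell and fit it over the two dowels of the lower half on the bench, big hole on big dowel. Then press it down against the sprung seal until the two halves meet flush, gently (there is a glass slide inside: never push with more than 40 N), and finish while still holding it pressed shut: do not let go. Leave the short cover, the vial and the screwdriver where they are.

Things in the scene. Friction and masses are not known exactly. Their poses are not given: they have to be found in the camera images.
- lower_half: Lower half of the flow cell, fixed to the bench: steel foot 80 x 140 mm, on it a grey block 70 (x) x 130 (y) mm topped by a flat black rubber gasket sheet, its face 34 mm above the bench (yields 1 mm per 8 N). From it rise two steel dowels on the y axis, and between them a white seal frame 50 x 56 mm. Brass port on the +y end. Origin: centre of underside; z up, y to the big dowel. Yaw within 0.6 rad of 0.
- seal (a joint): How far the sprung seal frame is pushed down, in m: 0 = free, 6 mm proud of the gasket face; 0.006 = level with it. It takes about 4 N to start and 12 N to be level; the cover's weight alone does not push it down (it then rests 40 mm above the lower half's origin).
- big_dowel (a point): Point on the axis of the big dowel (14 mm thick, 45 mm to +y of the lower half's origin) at the height of the gasket face, 34 mm above the bench. The dowel rises 24 mm above this point; its last 8 mm taper by 4 mm all round.
- small_dowel (a point): The same for the small dowel: 10 mm thick, 45 mm to -y of the origin, also 24 mm tall with an 8 mm taper.
- cover: Long cover, loose, flat on the bench, rib up: aluminium plate 70 (x) x 130 (y) x 14 mm, 0.2 to 0.33 kg, brass port on its +y end. In its middle a black rib to grip: 12 mm thick (x), 44 mm long (y), from 14 to 46 mm above the underside. Origin: centre of underside; z up, y towards the big hole. Yaw within 0.7 rad of 0. Shut, its origin is 34 mm above the lower half's, axes agreeing.
- big_hole (a point): Centre, at the cover's underside, of its 16 mm through hole for the big dowel, 45 mm to +y of the cover's origin.
- small_hole (a point): Centre, at the cover's underside, of its 12 mm through hole for the small dowel, 45 mm to -y of the cover's origin.
- short_cover: Bystander: cover of a smaller cell, same look but only 60 x 90 mm, holes 56 mm apart, rib 26 mm long; does not fit. Origin: centre of underside. It, the long cover and the lower half take turns in three places across the bench (y near -0.29, 0 and 0.29 m; x 0.47 to 0.62 m).
- vial: Bystander: small amber vial, 26 mm wide, 45 mm tall, standing between the left and middle places. Origin: centre of its underside.
- screwdriver: Bystander: screwdriver 150 mm long lying along x between the middle and right places. Origin: on its length, at the bench.
There are look-alikes about, which are no part of the job. What is shaped like the cover but purple or red is not meant.

How it is judged:
By the outcome, as a careful person would: the job done as asked, in the order asked, and still so for the second after the job is handed in, while the arm keeps its last pose, push and grip.
It also fails if it takes over 48 s, if anything falls off the work surface, if the arm or the gripper's body presses on something with over 40 N, if the wrist force passes 120 N, or if a joint passes its speed limit or range.

## Robot

A 6-joint arm with a two-finger parallel gripper is mounted at the origin on the work surface. World frame = base frame: x ahead of the robot, y to its left, z up, the work surface at z = 0. Lengths are in m, angles in rad, forces in N, time in s.
With the tool pointing down it reaches from about 0.35 to 0.775 m from the base axis. Payload 5.5 kg.
Tool frame: the origin (TCP) lies between the finger pads; the fingertips stand 19 mm ahead of it and the grasp point (between the pads) is the TCP; z points along the fingers, x is the direction in which the jaws open and shut, and the axes are right-handed (so a half turn about z gives the same grasp; the last joint's range is limited). The gripper opens to 85 mm and grips with 20 to 120 N. Pads are 22 mm wide; open, the fingers measure 114 mm over their backs; the gripper's body (76 mm by 85 mm) begins 54 mm behind the grasp point. The pads swing forward as they close: fully open they stand 13 mm farther back than shut.
Start: joints at [-1.488, 0.313, 0.046, 1.304, 0, 1.431], TCP at [0.127, -0.561, 0.25] pointing down, gripper open.
Joint ranges: [-2.76, 2.76], [-0.86, 1.69], [-1.03, 1.26], [-2.2, 2.34], [-1.47, 1.5], [-3.14, 3.14]. Speed limits (rad/s): [2.57, 2.57, 3.14, 3.14, 3.14, 3.14].

## Interface

Orientations are given as a unit quaternion [w, x, y, z].
In Python, from workcell import env gives the robot as it stands. The module is installed in compiled form; this text tells all that it offers.
- The arm moves only by the tool carry_out, never from a script. Its argument "steps" is a list of rows, each a list of 7 numbers: the gripper command: -1 is shut, 1 is fully open, values between are in proportion, then the shift along the tool's x, y, z in m, then the turn, a rotation vector about the tool's x, y, z in rad. A call has 1 to 20 rows; each row shifts and turns the commanded pose from where the row before left it, along the tool's axes as they then stand; what a row does not reach is not made up. A row lasts 1/8 s, in which the tool goes at most 62.5 mm and 10.7 degrees, less where a joint would pass 70% of its speed; a pose out of reach is approached as far as the arm can. A call with a gripper value outside its range is refused whole. The fingers move at their own pace and stop on an object; "grip_force" is the grip in N (left out, the last holds). Time passes only in rows, so rows that do not move let the fingers close. It gives the time, the measured TCP pose, the force and the opening at its end, in the units of the state.
- env.get_state(): the state, without advancing time (a new reading comes with each control period).
- env.read_camera(name): name is "scene" or "top"; returns a dict with "color" (400x640x3 uint8, red, green, blue), "K" (3x3 intrinsics, pixels), "R" (3x3) and "t" (3): a world point X has camera coordinates R X + t. Camera axes: x right, y down, z forward; pixel columns grow to the right and rows downward; lengths in m; the calibration is good to about 2 mm. A picture is of the moment at which its call begins. There is no depth.
- env.hand_in(): hands the job in, once; it reports no verdict.
The state is a dict: "clock": time; "joint_pos": joint angles; "qvel": joint speeds; "tau": joint torques, N m; "tcp_pos": TCP position; "orientation": TCP orientation; "wrist_force": force on the tool from outside, world axes, zero at the start; "ft_torque": the same for the moment, N m; "finger_gap": finger opening in m.
Only numpy, scipy, OpenCV 4.12 (cv2) and the standard library are available. Lean on these libraries where they do the work, as an engineer would, in place of code of your own. Each camera call takes 0.05 s, during which the arm holds its last target. There are 200 camera calls.

## Working session

There is one attempt and no reset: what is moved stays moved. The work goes in short steps, Python scripts to look and compute and a tool call to move; the robot and the scene stay as the last step left them, time stands still between calls to the robot, and variables do not carry over. Pictures are saved under pics/ and viewed, about 8 in all and at most 12, crops included, and the job is handed in when it is done.

Besides the shell and the picture viewer there is one more tool, called in YAML: its name, and indented under it one key for each argument. carry_out: Moves the arm, as the interface text tells. Its arguments: {"type":"object","properties":{"steps":{"type":"array","items":{"type":"array","items":{"type":"number"}}},"grip_force":{"type":"number"}},"required":["steps"]}

```bash
mkdir -p pics; cat > h.py <<'E'
import numpy as np, cv2
from workcell import env
def snap(n,f):
    c=env.read_camera(n); cv2.imwrite(f,c["color"][:,:,::-1]); np.savez(f[:-4]+".npz",**c); return c
def ray(c,u,v,z):
    K,R,t=[np.array(c[k]) for k in("K","R","t")]
    o=-R.T@t; d=R.T@np.linalg.solve(K,[u,v,1]); return o+d*(z-o[2])/d[2]
def proj(c,X):
    p=np.array(c["K"])@(np.array(c["R"])@np.array(X)+np.array(c["t"])); return p[:2]/p[2]
E
python3 - <<'E'
from h import *
s=env.get_state(); print({k:np.round(v,3).tolist() for k,v in s.items()})
for n in("top","scene"):
    c=snap(n,f"pics/{n}0.png"); R=np.array(c["R"]);print(n,np.round(-R.T@c["t"],3),np.round(R,2).tolist(),np.round(c["K"],1).tolist())
E
```

```text
{'clock': 0.0, 'joint_pos': [-1.488, 0.314, 0.045, 1.304, 0.0, 1.431], 'qvel': [0.001, -0.0, -0.001, 0.001, 0.001, -0.001], 'tau': [-0.0, -48.063, 29.853, 0.019, -0.0, 0.0], 'tcp_pos': [0.127, -0.56, 0.249], 'orientation': [-0.001, 0.781, -0.624, -0.001], 'wrist_force': [-0.185, -0.308, -0.568], 'ft_torque': [0.035, -0.03, -0.006], 'finger_gap': 0.085}
top [0.387 0.092 1.035] [[0.01, -1.0, 0.01], [-1.0, -0.01, -0.08], [0.08, -0.01, -1.0]] [[364.5, 0.0, 322.1], [0.0, 364.5, 195.0], [0.0, 0.0, 1.0]]
scene [ 0.773 -0.464  0.886] [[0.85, 0.52, 0.02], [0.42, -0.66, -0.62], [-0.31, 0.53, -0.79]] [[395.3, 0.0, 315.6], [0.0, 395.3, 197.9], [0.0, 0.0, 1.0]]
```

View pics/top0.png

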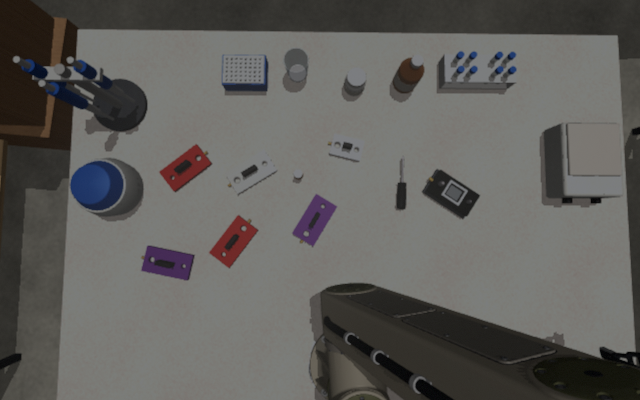

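View pics/scene0.png

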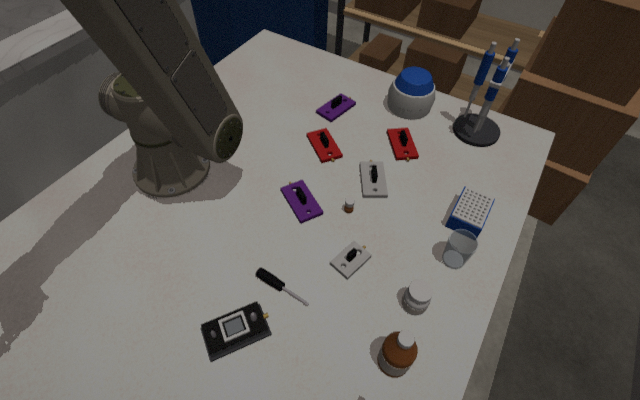

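The top view shows two silver covers: the long one at (251,174), with its port towards lower left (228,186), and the short one at (346,148). Red lookalikes are at (186,168) and (234,241), purple ones at (315,220) and (167,263). The lower half is at (451,193). By its size and colour I choose (251,174). Next I'll check it in a close crop alongside the lower half.

```bash
python3 - <<'E'
import cv2,numpy as np
t=cv2.imread("pics/top0.png");s=cv2.imread("pics/scene0.png")
f=lambda im,x,y,w,h,k:cv2.resize(im[y:y+h,x:x+w],None,fx=k,fy=k,interpolation=cv2.INTER_CUBIC)
a=np.hstack([f(t,220,145,65,50,6),f(t,415,160,65,65,6)[:300]])
b=np.hstack([f(s,345,150,65,50,6),f(s,195,297,80,62,5)[:300,:390]])
im=np.vstack([a,b]);cv2.imwrite("pics/crop1.png",np.clip(im*1.5,0,255).astype('uint8'))
E
```

```text
(no output)
```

View pics/crop1.png

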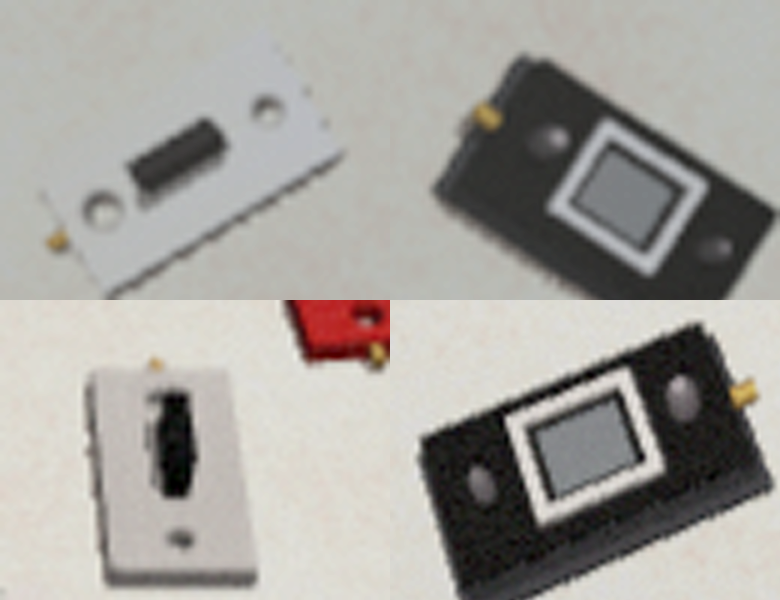

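The crop confirms it: long plain silver plate, rib in the middle, big hole on the port side. Next I fit both poses by least squares over hand-picked points in the two views.

```bash
cat >> h.py <<'E'
from scipy.optimize import least_squares
def fit(obs,x0,z0=0):
    """obs: (cam, uv, local xyz mm); returns x,y,yaw"""
    def w(p,l):
        l=np.array(l)/1000;c,s=np.cos(p[2]),np.sin(p[2]);return [p[0]+c*l[0]-s*l[1],p[1]+s*l[0]+c*l[1],z0+l[2]]
    f=lambda p:np.concatenate([proj(c,w(p,l))-uv for c,uv,l in obs])
    r=least_squares(f,x0,loss='soft_l1');return r.x,r.fun.reshape(-1,2) if r.fun.ndim else 0
E
python3 - <<'E'
from h import *
T=dict(np.load("pics/top0.npz"));S=dict(np.load("pics/scene0.npz"))
g=lambda x,y,ox,oy,k,cx=0,cy=0:np.array([ox+(x-cx+.5)/k-.5,oy+(y-cy+.5)/k-.5])
tc=[(T,g(x,y,220,145,6),l) for x,y,l in[(103,210,(0,45,14)),(267,110,(0,-45,14)),(265,28,(35,-65,14)),(345,152,(-35,-65,14)),(105,297,(-35,65,14)),(40,192,(35,65,14))]]
sc=[(S,g(x,y,345,150,6,0,300),l) for x,y,l in[(92,370,(-35,65,14)),(228,370,(35,65,14)),(256,572,(35,-65,14)),(107,572,(-35,-65,14)),(181,540,(0,-45,14))]]
tl=[(T,g(x,y,415,160,6,390),l) for x,y,l in[(605,120,(25,28,40)),(708,185,(25,-28,40)),(652,275,(-25,-28,40)),(548,210,(-25,28,40))]]
sl=[(S,g(x,y,195,297,5,390,300),l) for x,y,l in[(503,413,(-25,-28,40)),(635,370,(-25,28,40)),(664,478,(25,28,40)),(540,528,(25,-28,40)),(420,437,(-35,-65,34)),(697,323,(-35,65,34))]]
for n,a in(("cover T",tc),("cover S",sc),("cover",tc+sc),("low T",tl),("low S",sl),("low",tl+sl)):
    p,r=fit(a,[.55,.28 if n[0]=='c' else -.29,.5 if n[0]=='c' else -.5]);print(n,p.round(4),'res',r.round(1).tolist())
E
```

```text
cover T [0.529  0.2813 0.5757] res [[0.4, 0.7], [0.2, 0.3], [0.0, -0.1], [-0.2, -0.1], [0.5, 0.4], [-1.8, -2.9]]
cover S [0.53   0.2827 0.5493] res [[-0.2, -0.0], [0.1, 0.3], [0.1, 0.1], [0.3, -0.2], [-0.3, -0.2]]
cover [0.5296 0.2818 0.5628] res [[0.1, 0.3], [0.2, 0.3], [0.1, -0.2], [-0.3, -0.0], [0.0, 0.1], [-2.0, -3.5], [-0.8, 0.2], [-0.4, 0.3], [0.1, 0.2], [0.3, 0.1], [-0.4, -0.0]]
low T [ 0.4719 -0.2836 -0.5675] res [[-0.1, -0.2], [0.1, -0.0], [0.0, 0.2], [0.0, -0.0]]
low S [ 0.4728 -0.2844 -0.6014] res [[0.6, 1.3], [-1.1, 0.0], [0.2, -1.0], [-0.5, -0.4], [-0.2, 0.0], [1.3, 0.3]]
low [ 0.4724 -0.2841 -0.5926] res [[0.4, -0.4], [0.3, 0.1], [-0.1, 0.1], [0.1, -0.5], [0.5, 1.2], [-1.2, -0.2], [0.2, -1.3], [-0.4, -0.6], [-0.3, 0.1], [1.0, -0.0]]
```

Both fits agree to about 1.5 mm and respect the given sizes: cover (0.530, 0.282, yaw 0.56), lower half (0.472, −0.284, yaw −0.58). Now I'll turn and travel to the cover.

carry_out:
  steps:
    - [1,0,0,0,0,0,-0.147]
    - [1,0,0,0,0,0,-0.147]
    - [1,0,0,0,0,0,-0.147]
    - [1,0,0,0,0,0,-0.147]
    - [1,0,0,0,0,0,-0.147]
    - [1,0,0,0,0,0,-0.147]
    - [1,0,0,0,0,0,-0.147]
    - [1,0,0,0,0,0,-0.147]
    - [1,0,0,0,0,0,-0.147]
    - [1,0,0,0,0,0,-0.147]
    - [1,0,0,0,0,0,-0.147]
    - [1,0,0,0,0,0,-0.147]
    - [1,0,0,0,0,0,-0.147]
    - [1,0.05,0,0,0,0,0]
    - [1,0.05,0,0,0,0,0]
    - [1,0.05,0,0,0,0,0]
    - [1,0.05,0,0,0,0,0]
    - [1,0.05,0,0,0,0,0]
    - [1,0.05,0,0,0,0,0]
    - [1,0.05,0,0,0,0,0]
  grip_force: 60

```text
clock: 2.6
tcp_pos: [0.4241, -0.3728, 0.2499]
orientation: [-0.0, 0.961, 0.278, -0.0]
wrist_force: [0.7, -0.4, -0.2]
finger_gap: 0.0856
```

carry_out:
  steps:
    - [1,0.05,0,0,0,0,0]
    - [1,0.05,0,0,0,0,0]
    - [1,0.0284,-0.0415,0,0,0,0]
    - [1,0.0284,-0.0415,0,0,0,0]
    - [1,0.0284,-0.0415,0,0,0,0]
    - [1,0.0284,-0.0415,0,0,0,0]
    - [1,0.0284,-0.0415,0,0,0,0]
    - [1,0.0284,-0.0415,0,0,0,0]
    - [1,0.0284,-0.0415,0,0,0,0]
    - [1,0.0284,-0.0415,0,0,0,0]
    - [1,0.0284,-0.0415,0,0,0,0]
    - [1,0.0284,-0.0415,0,0,0,0]
    - [1,0.0284,-0.0415,0,0,0,0]
    - [1,0.0284,-0.0415,0,0,0,0]
    - [1,0,0,0,0,0,0]
    - [1,0,0,0,0,0,0]

```text
clock: 4.6
tcp_pos: [0.5296, 0.2822, 0.2496]
orientation: [0.0, 0.961, 0.278, -0.001]
wrist_force: [0.3, 0.0, 0.3]
finger_gap: 0.0855
```

```bash
cat >> h.py <<'E'
from scipy.spatial.transform import Rotation as Ro
def need(x,y,yaw,z):
    s=env.get_state();q=s["orientation"];R=Ro.from_quat([*q[1:],q[0]])
    c,d=np.cos(yaw),np.sin(yaw);G=Ro.from_matrix(np.array([[c,d,0],[d,-c,0],[0,0,-1.]]))
    print("clock",round(float(s["clock"]),2),"tcp",np.round(s["tcp_pos"],4),"yaw",np.round(np.arctan2(*R.as_matrix()[1::-1,0]),4),"F",np.round(s["wrist_force"],1),"M",np.round(s["ft_torque"],2),"gap",np.round(s["finger_gap"],4),"j",np.round(s["joint_pos"],2))
    print("shift mm",(R.inv().apply(np.array([x,y,z])-s["tcp_pos"])*1000).round(1),"turn",(R.inv()*G).as_rotvec().round(4))
E
python3 -c "
from h import *
need(.5297,.282,.5628,.037)"
```

```text
clock 4.6 tcp [0.5296 0.2822 0.2496] yaw 0.5637 F [0.3 0.  0.3] M [ 0.01 -0.04 -0.02] gap 0.0855 j [ 0.36  0.36  0.12  1.32 -0.    1.36]
shift mm [3.000e-01 2.000e-01 2.126e+02] turn [0.0001 0.0016 0.0009]
```

carry_out:
  steps:
    - [1,0,0,0.035,0,0,0]
    - [1,0,0,0.035,0,0,0]
    - [1,0,0,0.035,0,0,0]
    - [1,0,0,0.035,0,0,0]
    - [1,0,0,0.03,0,0,0]
    - [1,0,0,0.02,0,0,0]
    - [1,0,0,0.0125,0,0,0]
    - [1,0,0,0.01,0,0,0]
    - [1,0,0,0,0,0,0]
    - [0,0,0,0,0,0,0]
    - [-0.4,0,0,0,0,0,0]
    - [-1,0,0,0,0,0,0]
    - [-1,0,0,0,0,0,0]
    - [-1,0,0,0,0,0,0]
    - [-1,0,0,0,0,0,0]
    - [-1,0,0,0,0,0,0]

```text
clock: 6.6
tcp_pos: [0.5302, 0.2825, 0.0381]
orientation: [-0.0, 0.961, 0.278, 0.0]
wrist_force: [-0.2, -0.4, 5.0]
finger_gap: 0.0108
```

```bash
python3 -c "
from h import *
need(.5297,.282,.5628,.037)"
```

```text
clock 6.6 tcp [0.5302 0.2825 0.0381] yaw 0.5631 F [-0.2 -0.4  5. ] M [0.05 0.18 0.06] gap 0.0108 j [ 0.36  0.5  -0.21  0.85 -0.    1.36]
shift mm [-0.7  0.1  1.1] turn [ 0.0001 -0.0006  0.0003]
```

carry_out:
  steps:
    - [-1,0,0,-0.005,0,0,0]
    - [-1,0,0,-0.015,0,0,0]
    - [-1,0,0,-0.03,0,0,0]
    - [-1,0,0,-0.03,0,0,0]
    - [-1,0,0,-0.03,0,0,0]
    - [-1,0,0,-0.02,0,0,0]
    - [-1,0,0,-0.01,0,0,0]
    - [-1,0,0,0,0,0,0]
  grip_force: 100

```text
clock: 7.6
tcp_pos: [0.5303, 0.2825, 0.1784]
orientation: [0.0, 0.961, 0.278, 0.001]
wrist_force: [-0.8, -0.1, -2.8]
finger_gap: 0.0104
```

```bash
python3 -c "
from h import *
need(.5297,.282,.5628,.178)"
```

```text
clock 7.6 tcp [0.5303 0.2825 0.1784] yaw 0.563 F [-0.8 -0.1 -2.8] M [0.05 0.01 0.06] gap 0.0104 j [ 0.36  0.39 -0.02  1.16 -0.    1.36]
shift mm [-0.7  0.1  0.4] turn [ 0.0003 -0.001   0.0002]
```

The measured 2.8 N means about 0.28 kg, so the cover is held. Now to the lower half.

carry_out:
  steps:
    - [-1,-0.0125,0.016,0,0,0,0]
    - [-1,-0.0216,0.0276,0,0,0,0.08]
    - [-1,-0.025,0.032,0,0,0,0]
    - [-1,-0.025,0.032,0,0,0,0]

```text
clock: 8.1
tcp_pos: [0.5084, 0.1452, 0.1765]
orientation: [0.0, 0.971, 0.239, -0.001]
wrist_force: [0.2, -0.5, -3.2]
finger_gap: 0.0105
```

```bash
python3 -c "
from h import *
need(.472,-.284,-.575,.178)"
```

```text
clock 8.1 tcp [0.5084 0.1452 0.1765] yaw 0.4828 F [ 0.2 -0.5 -3.2] M [ 0.01 -0.02  0.04] gap 0.0105 j [ 0.13  0.26 -0.21  1.1  -0.    1.21]
shift mm [-231.6  363.3   -1. ] turn [0.0011 0.0025 1.0578]
```

carry_out:
  steps:
    - [-1,-0.021,0.033,0,0,0,0]
    - [-1,-0.021,0.033,0,0,0,0]
    - [-1,-0.021,0.033,0,0,0,0]
    - [-1,-0.021,0.033,0,0,0,0]
    - [-1,-0.021,0.033,0,0,0,0]
    - [-1,-0.021,0.033,0,0,0,0]
    - [-1,-0.021,0.033,0,0,0,0]
    - [-1,-0.021,0.033,0,0,0,0]
    - [-1,-0.021,0.033,0,0,0,0]
    - [-1,-0.021,0.033,0,0,0,0]
    - [-1,-0.021,0.033,0,0,0,0]
    - [-1,0,0,0,0,0,0.132]
    - [-1,0,0,0,0,0,0.132]
    - [-1,0,0,0,0,0,0.132]
    - [-1,0,0,0,0,0,0.132]
    - [-1,0,0,0,0,0,0.132]
    - [-1,0,0,0,0,0,0.132]
    - [-1,0,0,0,0,0,0.132]
    - [-1,0,0,0,0,0,0.132]
    - [-1,0,0,0,0,0,0]

```text
clock: 10.6
tcp_pos: [0.4725, -0.2813, 0.1767]
orientation: [-0.0, 0.959, -0.282, -0.001]
wrist_force: [-0.4, 0.1, -1.9]
finger_gap: 0.0103
```

```bash
python3 -c "
from h import *
need(.472,-.284,-.575,.178)
S=snap('scene','pics/s1.png');T=snap('top','pics/t1.png')
s=cv2.imread('pics/s1.png');t=cv2.imread('pics/t1.png')
f=lambda im,x,y,w,h,k:cv2.resize(im[y:y+h,x:x+w],None,fx=k,fy=k,interpolation=cv2.INTER_CUBIC)
cv2.imwrite('pics/crop2.png',np.clip(np.hstack([f(t,400,140,100,120,4),f(s,180,260,100,120,4)])*1.5,0,255).astype('uint8'))"
```

```text
clock 10.6 tcp [ 0.4725 -0.2813  0.1767] yaw -0.5723 F [-0.4  0.1 -1.9] M [ 0.03 -0.03 -0.03] gap 0.0103 j [-0.68  0.3  -0.16  1.12 -0.    1.46]
shift mm [ 1.   2.5 -1.3] turn [0.0001 0.0023 0.0027]
```

View pics/crop2.png

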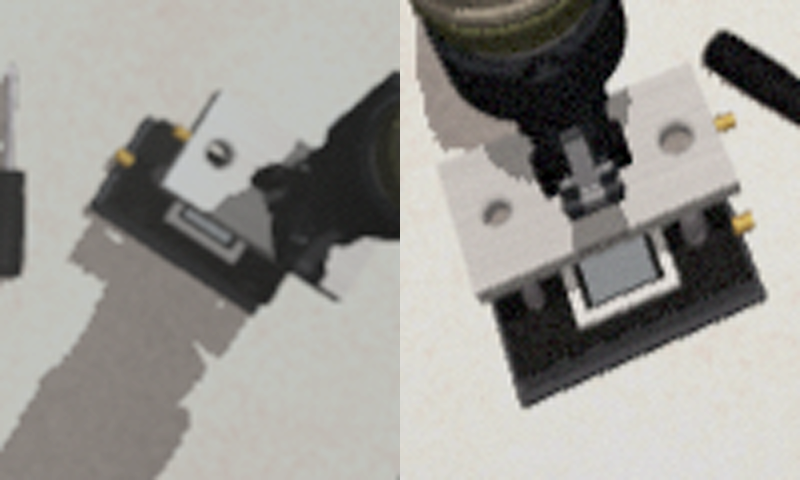

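Over the lower half, the holes are visible in the scene crop at (676,138) and (498,210). The cover is level and its port is on the same side as the lower half's. I'll fit the cover's pose in the hand.

```bash
python3 - <<'E'
from h import *
T=dict(np.load("pics/t1.npz"));S=dict(np.load("pics/s1.npz"))
g=lambda x,y,ox,oy,k,cx=0:np.array([ox+(x-cx+.5)/k-.5,oy+(y+.5)/k-.5])
s=[(S,g(x,y,180,260,4,400),l) for x,y,l in[(440,172,(-35,-65,14)),(690,65,(-35,65,14)),(741,186,(35,65,14)),(482,295,(35,-65,14)),(677,137,(0,45,14)),(498,210,(0,-45,14))]]
t=[(T,g(x,y,400,140,4),l) for x,y,l in[(219,152,(0,45,14)),(218,92,(35,65,14)),(164,184,(-35,65,14))]]
for n,a in(("S",s),("T",t),("ST",s+t)):
    p,r=fit(a,[.47,-.28,-.57],.1387);print(n,p.round(4),r.round(1).tolist())
    d=p[:2]-env.get_state()["tcp_pos"][:2];c,q=np.cos(p[2]),np.sin(p[2]);print("offset from tcp local mm",(1e3*np.array([c*d[0]+q*d[1],-q*d[0]+c*d[1]])).round(1))
E
```

```text
S [ 0.4744 -0.2803 -0.5674] [[-0.4, -1.1], [0.4, -0.3], [0.2, -0.9], [-1.0, 0.7], [0.2, 0.2], [0.3, 0.9]]
offset from tcp local mm [0.6 1.6]
T [ 0.4751 -0.281  -0.5328] [[0.1, 0.3], [0.2, -1.0], [-0.3, 0.4]]
offset from tcp local mm [1.7 1.4]
ST [ 0.4742 -0.2803 -0.5611] [[-0.5, -0.9], [0.2, -0.5], [0.2, -1.2], [-0.8, 0.8], [0.1, 0.0], [0.3, 1.0], [0.0, 0.3], [0.6, -1.0], [-0.5, -0.1]]
offset from tcp local mm [0.4 1.6]
```

carry_out:
  steps:
    - [-1,0.0012,0.0032,0.01,0,0.002,0.003]
    - [-1,0,0,0.02,0,0,0]
    - [-1,0,0,0.02,0,0,0]
    - [-1,0,0,0.014,0,0,0]
    - [-1,0,0,0.008,0,0,0]
    - [-1,0,0,0,0,0,0]
    - [-1,0,0,0,0,0,0]

```text
clock: 11.58
tcp_pos: [0.4737, -0.2851, 0.1064]
orientation: [0.001, 0.959, -0.284, 0.002]
wrist_force: [0.6, 0.5, -2.9]
finger_gap: 0.0104
```

```bash
python3 -c "
from h import *
need(.4718,-.2847,-.575,.105)
S=snap('scene','pics/s2.png');T=snap('top','pics/t2.png')
s=cv2.imread('pics/s2.png');t=cv2.imread('pics/t2.png')
f=lambda im,x,y,w,h,k:cv2.resize(im[y:y+h,x:x+w],None,fx=k,fy=k,interpolation=cv2.INTER_CUBIC)
cv2.imwrite('pics/crop3.png',np.clip(np.hstack([f(t,415,150,60,80,6),f(s,195,285,72,96,5)])*1.6,0,255).astype('uint8'))"
```

```text
clock 11.57 tcp [ 0.4737 -0.2851  0.1064] yaw -0.5759 F [ 0.6  0.5 -2.9] M [ 0.02 -0.01  0.  ] gap 0.0104 j [-0.69  0.35 -0.26  0.95  0.    1.46]
shift mm [-1.8  0.7  1.4] turn [ 0.0002 -0.0032 -0.0009]
```

View pics/crop3.png

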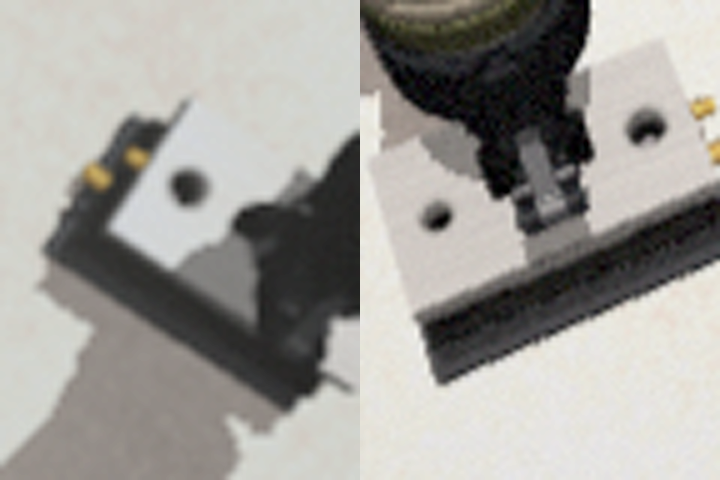

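```bash
python3 - <<'E'
from h import *
T=dict(np.load("pics/t2.npz"));S=dict(np.load("pics/s2.npz"))
g=lambda x,y,ox,oy,k,cx=0:np.array([ox+(x-cx+.5)/k-.5,oy+(y+.5)/k-.5])
s=[(S,g(x,y,195,285,5,360),l) for x,y,l in[(372,158,(-35,-65,14)),(663,40,(-35,65,14)),(417,313,(35,-65,14)),(646,127,(0,45,14)),(436,215,(0,-45,14))]]
t=[(T,g(x,y,415,150,6),l) for x,y,l in[(189,187,(0,45,14)),(191,98,(35,65,14)),(107,230,(-35,65,14))]]
for n,a,l in(("S",s,[.4728,-.2844,-.6014]),("T",t,[.4719,-.2836,-.5675])):
    p,r=fit(a,[.47,-.28,-.57],.0684);print(n,p.round(4),r.round(1).tolist(),"cover minus low mm",(1e3*(p-l)).round(1))
    c,q=np.cos(p[2]),np.sin(p[2])
    d=p[:2]-env.get_state()["tcp_pos"][:2];print("offset from tcp local mm",(1e3*np.array([c*d[0]+q*d[1],-q*d[0]+c*d[1]])).round(1))
# predicted dowel tips / hole, crop px, for lower estimate
for n,C,I,o,k in(("top",np.load("pics/top0.npz"),cv2.imread("pics/top0.png"),(418,165),8),("scene",np.load("pics/scene0.npz"),cv2.imread("pics/scene0.png"),(198,300),8)):
    im=I[o[1]:o[1]+50,o[0]:o[0]+74]; im=cv2.resize(im,None,fx=k,fy=k,interpolation=cv2.INTER_CUBIC)
    p=[.4722,-.284,-.575]; c,q=np.cos(p[2]),np.sin(p[2]); W=lambda l:[p[0]+(c*l[0]-q*l[1])/1e3,p[1]+(q*l[0]+c*l[1])/1e3,l[2]/1e3]
    def cv(pts,col):
        a=np.array([((proj(C,W(l))-o)+.5)*k for l in pts]);cv2.polylines(im,[np.round(a).astype(int)],True,col,1)
    th=np.linspace(0,6.28,30)
    for yy,r in((45,7),(-45,5)):
        cv([(r*np.cos(h),yy+r*np.sin(h),34) for h in th],(0,255,0)); cv([((r-4)*np.cos(h),yy+(r-4)*np.sin(h),58) for h in th],(0,0,255))
        cv([(r*np.cos(h),yy+r*np.sin(h),50) for h in th],(255,255,0))
    cv([(25,28,40),(25,-28,40),(-25,-28,40),(-25,28,40)],(0,0,255));cv([(35,65,34),(35,-65,34),(-35,-65,34),(-35,65,34)],(0,255,0))
    cv2.imwrite(f"pics/ov_{n}.png",im)
a=np.vstack([cv2.convertScaleAbs(cv2.imread(f"pics/ov_{n}.png"),alpha=1.8)for n in("top","scene")])
cv2.imwrite("pics/ov.png",cv2.resize(a,None,fx=.75,fy=.75,interpolation=cv2.INTER_AREA))
E
```

```text
S [ 0.4747 -0.2836 -0.5828] [[-0.7, 0.1], [0.4, -0.5], [-0.7, 0.3], [0.4, -0.1], [0.5, -0.1]] cover minus low mm [ 1.9  0.8 18.6]
offset from tcp local mm [-0.   1.8]
T [ 0.4745 -0.284  -0.5717] [[-0.2, 0.2], [0.0, -0.1], [0.1, -0.1]] cover minus low mm [ 2.6 -0.4 -4.2]
offset from tcp local mm [-0.   1.4]
```

View pics/ov.png

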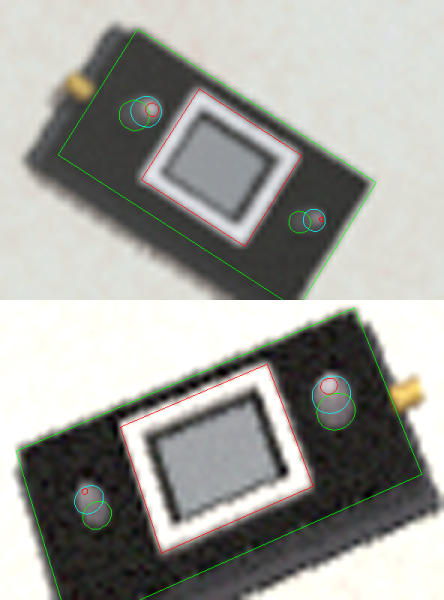

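The overlay of the model (0.4722, −0.284, −0.575) on seal, dowels and gasket matches in both views. The cover is about 2.4 mm off in x, so I'll correct that and start down over the tapers.

carry_out:
  steps:
    - [-1,-0.0019,0.0015,0,0,-0.003,0]
    - [-1,0,0,0.004,0,0,0]
    - [-1,0,0,0.004,0,0,0]
    - [-1,0,0,0.004,0,0,0]
    - [-1,0,0,0.003,0,0,0]
    - [-1,0,0,0,0,0,0]
    - [-1,0,0,0,0,0,0]

```text
clock: 12.55
tcp_pos: [0.4709, -0.285, 0.0909]
orientation: [-0.0, 0.959, -0.284, -0.0]
wrist_force: [0.6, -0.4, -2.3]
finger_gap: 0.0104
```

```bash
python3 -c "
from h import *
need(.4713,-.2853,-.575,.078)
S=snap('scene','pics/s3.png');T=snap('top','pics/t3.png')
s=cv2.imread('pics/s3.png');t=cv2.imread('pics/t3.png')
f=lambda im,x,y,w,h,k:cv2.resize(im[y:y+h,x:x+w],None,fx=k,fy=k,interpolation=cv2.INTER_CUBIC)
cv2.imwrite('pics/crop4.png',np.clip(np.hstack([f(t,425,155,40,60,8),f(s,195,300,80,80,6)])*1.8,0,255).astype('uint8'))"
```

```text
clock 12.55 tcp [ 0.4709 -0.285   0.0909] yaw -0.5759 F [ 0.6 -0.4 -2.3] M [ 0.02 -0.04  0.  ] gap 0.0104 j [-0.69  0.37 -0.29  0.92 -0.    1.46]
shift mm [ 0.5  0.  12.9] turn [ 0.0001  0.0008 -0.0009]
```

View pics/crop4.png

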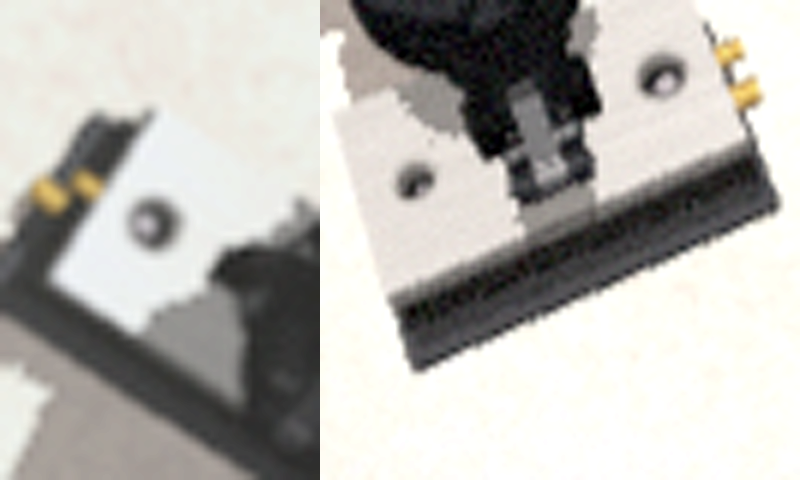

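The dowel tips show inside the holes: big in both views at (150,226) and (664,86), small at (420,185). Side force is near zero, so I continue down gently.

carry_out:
  steps:
    - [-1,0,0,0.002,0,0,0]
    - [-1,0,0,0.002,0,0,0]
    - [-1,0,0,0.002,0,0,0]
    - [-1,0,0,0,0,0,0]

```text
clock: 13.15
tcp_pos: [0.4708, -0.2849, 0.0846]
orientation: [-0.0, 0.959, -0.284, -0.001]
wrist_force: [0.7, -0.5, -2.1]
finger_gap: 0.0103
```

carry_out:
  steps:
    - [-1,0,0,0.002,0,0,0]
    - [-1,0,0,0.002,0,0,0]
    - [-1,0,0,0,0,0,0]

```text
clock: 13.52
tcp_pos: [0.4708, -0.2849, 0.0806]
orientation: [-0.0, 0.959, -0.284, -0.001]
wrist_force: [1.0, 0.4, -3.6]
finger_gap: 0.0104
```

```bash
python3 -c "
from h import *
need(.4713,-.2853,-.575,.072)"
```

```text
clock 13.53 tcp [ 0.4708 -0.2849  0.0806] yaw -0.576 F [ 1.   0.4 -3.6] M [-0.02 -0.13  0.01] gap 0.0104 j [-0.69  0.38 -0.3   0.9  -0.    1.46]
shift mm [0.6 0.1 8.6] turn [-0.0001  0.0011 -0.001 ]
```

carry_out:
  steps:
    - [-1,0,0,0.001,0,0,0]
    - [-1,0,0,0.001,0,0,0]
    - [-1,0,0,0.001,0,0,0]
    - [-1,0,0,0,0,0,0]

```text
clock: 14.02
tcp_pos: [0.4708, -0.285, 0.0781]
orientation: [-0.0, 0.959, -0.284, -0.0]
wrist_force: [0.1, 1.0, 0.5]
finger_gap: 0.0107
```

carry_out:
  steps:
    - [-1,0,0,0.001,0,0,0]
    - [-1,0,0,0.001,0,0,0]
    - [-1,0,0,0,0,0,0]

```text
clock: 14.4
tcp_pos: [0.4709, -0.285, 0.076]
orientation: [-0.0, 0.959, -0.284, -0.0]
wrist_force: [-1.9, 1.0, 3.5]
finger_gap: 0.0102
```

carry_out:
  steps:
    - [-1,0,0,0.001,0,0,0]
    - [-1,0,0,0.001,0,0,0]
    - [-1,0,0,0,0,0,0]

```text
clock: 14.78
tcp_pos: [0.4709, -0.285, 0.0741]
orientation: [-0.0, 0.959, -0.284, -0.0]
wrist_force: [-1.9, 1.2, 5.4]
finger_gap: 0.0105
```

carry_out:
  steps:
    - [-1,0,0,0.001,0,0,0]
    - [-1,0,0,0.0005,0,0,0]
    - [-1,0,0,0,0,0,0]

```text
clock: 15.15
tcp_pos: [0.4709, -0.285, 0.0728]
orientation: [-0.0, 0.959, -0.284, -0.0]
wrist_force: [-2.3, 2.1, 8.3]
finger_gap: 0.0103
```

carry_out:
  steps:
    - [-1,0,0,0.0005,0,0,0]
    - [-1,0,0,0,0,0,0]
    - [-1,0,0,0,0,0,0]

```text
clock: 15.52
tcp_pos: [0.4709, -0.285, 0.0724]
orientation: [0.0, 0.959, -0.284, -0.0]
wrist_force: [-3.4, 2.5, 8.4]
finger_gap: 0.0103
```

carry_out:
  steps:
    - [-1,0,0,0.0005,0,0,0]
    - [-1,0,0,0,0,0,0]
    - [-1,0,0,0,0,0,0]

```text
clock: 15.9
tcp_pos: [0.4709, -0.285, 0.0721]
orientation: [0.0, 0.959, -0.284, -0.0]
wrist_force: [-2.3, 2.4, 8.8]
finger_gap: 0.0104
```

carry_out:
  steps:
    - [-1,-0.0004,0,0.0005,0,0,0]
    - [-1,0,0,0,0,0,0]
    - [-1,0,0,0,0,0,0]

```text
clock: 16.27
tcp_pos: [0.4709, -0.285, 0.0719]
orientation: [0.0, 0.959, -0.284, 0.0]
wrist_force: [-2.6, 2.9, 11.7]
finger_gap: 0.0103
```

carry_out:
  steps:
    - [-1,0,0,0.0005,0,0,0]
    - [-1,0,0,0,0,0,0]
    - [-1,0,0,0,0,0,0]

```text
clock: 16.65
tcp_pos: [0.4708, -0.285, 0.0717]
orientation: [0.0, 0.959, -0.284, 0.0]
wrist_force: [-3.9, 2.4, 13.3]
finger_gap: 0.0102
```

The stiffness has risen clearly, so the cover is on the gasket. A little more for an even seat.

carry_out:
  steps:
    - [-1,0,0,0.0005,0,0,0]
    - [-1,0,0,0,0,0,0]
    - [-1,0,0,0,0,0,0]

```text
clock: 17.02
tcp_pos: [0.4709, -0.285, 0.0714]
orientation: [0.0, 0.959, -0.284, 0.0]
wrist_force: [-3.7, 4.1, 14.3]
finger_gap: 0.0105
```

carry_out:
  steps:
    - [-1,0,0,0.0005,0,0,0]
    - [-1,0,0,0,0,0,0]
    - [-1,0,0,0,0,0,0]

```text
clock: 17.4
tcp_pos: [0.4709, -0.285, 0.0712]
orientation: [0.0, 0.959, -0.284, 0.0]
wrist_force: [-4.8, 3.9, 16.9]
finger_gap: 0.0103
```

```bash
python3 -c "
from h import *
need(.4713,-.2853,-.575,.072)
S=snap('scene','pics/s4.png');T=snap('top','pics/t4.png')
s=cv2.imread('pics/s4.png');t=cv2.imread('pics/t4.png')
f=lambda im,x,y,w,h,k:cv2.resize(im[y:y+h,x:x+w],None,fx=k,fy=k,interpolation=cv2.INTER_CUBIC)
cv2.imwrite('pics/crop5.png',np.clip(np.hstack([f(t,425,155,40,60,8),f(s,195,300,80,80,6)])*1.8,0,255).astype('uint8'))"
```

```text
clock 17.4 tcp [ 0.4709 -0.285   0.0712] yaw -0.5759 F [-4.8  3.9 16.9] M [ 0.78  1.   -0.07] gap 0.0103 j [-0.69  0.39 -0.31  0.87 -0.    1.46]
shift mm [ 0.5  0.  -0.8] turn [ 0.0004 -0.0008 -0.0009]
```

View pics/crop5.png

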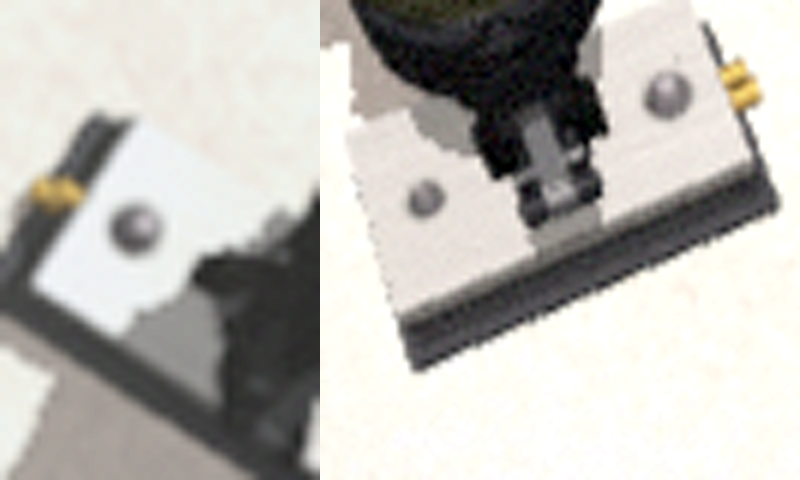

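carry_out:
  steps:
    - [-1,-0.0006,0,0.0003,0,0,0]
    - [-1,0,0,0,0,0,0]
    - [-1,0,0,0,0,0,0]
    - [-1,0,0,0,0,0,0]

```text
clock: 18.0
tcp_pos: [0.4708, -0.285, 0.0712]
orientation: [0.0, 0.959, -0.284, 0.001]
wrist_force: [-3.6, 2.9, 17.7]
finger_gap: 0.0105
```

```bash
python3 -c "
from h import *
need(.4713,-.2853,-.575,.072)"
```

```text
clock 18.0 tcp [ 0.4708 -0.285   0.0712] yaw -0.5758 F [-3.6  2.9 17.7] M [ 0.8   0.85 -0.1 ] gap 0.0105 j [-0.69  0.38 -0.31  0.87 -0.    1.46]
shift mm [ 0.6  0.  -0.8] turn [ 0.0003 -0.0019 -0.0008]
```

```bash
python3 -c "
from h import *
print(env.hand_in())
s=env.get_state();print(s['clock'],s['tcp_pos'],s['wrist_force'])"
```

```text
the job is handed in; nothing more can be done
None
the job is handed in; nothing more can be done
```

I fitted the long silver cover over the two dowels, big hole on the big dowel, pressed it shut and handed the job in at 18 s. The gripper was still holding and pressing at 100 N grip; the hand-in gave no verdict.

- **Seating:** In the last pictures both dowels fill their holes and the ports line up. The stiffness rose clearly at a TCP height of 72 mm, the shut height expected from the grasp. I then pressed about 0.8 mm further, into the gasket.
- **Push:** The wrist read about 18 N upward, and adding the cover's own weight makes the push roughly 20 N, under the 40 N limit. I stepped down in 0.5 to 2 mm moves and read the force at the end of each.
- **Not perfect:** A sideways force of about 4.6 N and a moment of about 1.2 N m remained, though a small sideways correction had reduced the force from about 6 N. I also saw an unexplained 5 N upward force when the gripper closed on the rib, which was gone once the cover was lifted.
- **Bystanders:** I never steered at the short cover, vial or screwdriver, but took no final picture to confirm they stayed put.

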